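# Put the tinning tools away, shut the drawer and latch it

## Task

Put the tools away in the cupboard's open drawer: lay the scraper flat in the long compartment that runs front to back, and the iron tongs flat in the crosswise compartment just behind the drawer front. Then push the drawer fully home until it clicks in, and only then swing the brass latch on top of the cupboard round until it stops with its hook in front of the drawer's stud. Leave the burner, the cup and the finial undisturbed where they stand.

Things in the scene. Friction and masses are not known exactly. Their poses are not given: they have to be found in the camera images.
- cupboard: Low pine cupboard, 240 deep (x) x 285 wide (y) x 200 mm high, fixed to the blue-tiled shelf. Origin at shelf level in the middle of its front plane; its x points into the cupboard (away from the robot), y to the left, z up. Flat top at 200 mm. One open-topped drawer at the top, closed off below by a fixed front.
- drawer (a joint): Drawer travel in m: 0 = fully home, 0.155 to 0.17 at the start; the drawer slides out along the cupboard's -x. It runs with about 2 N friction; in the last 15 mm a spring catch resists with up to about 8 N in all (more if pushed fast), and once within about 5 mm of home the catch draws it in and holds it. It can be pushed anywhere on its front panel.
- drawer_face (a point): Point on the outer face of the drawer's front panel, moving with it: midway across its 285 mm width, 22 mm below its top edge, 30 mm above the drawer floor; axes as the cupboard's. The panel is flat, 14 mm thick, 68 mm high, its top level with the cupboard's top (200 mm).
- stud_top (a point): Top of a brass stud, 8 mm thick and 12 mm high, on the top edge of the drawer's front panel, 46 mm left (+y) of its middle; moves with the drawer.
- lengthwise_tray (a point): Centre of the floor of the drawer's left-hand (+y) compartment, which runs front to back: inside 150 mm in x, 72 mm in y. Moves with the drawer, axes as the cupboard's. Floor 148 mm above the shelf; side and back walls 35 mm high, dividers 28 mm high and 6 mm thick, the front panel rises 52 mm above the floor.
- crosswise_tray (a point): Centre of the floor of the drawer's front right compartment, directly behind the front panel: inside 72 mm in x, 165 mm in y. Same walls, axes and floor height. The compartment behind it (further in, +x) already has a grey whetstone in it that is fixed in place.
- scraper: Scraper, 125 mm long, 0.12 kg: straight wooden handle (18 wide, 16 mm high) and flat dark iron blade (40 wide, 4 mm thick). Origin on its underside at mid length, near its centre of mass; x along it to the blade, z up; handle from x = -62 to +19 mm. Lies flat on the shelf, at one side of the drawer (tongs at the other, either way). May go in its compartment either way round.
- tongs: Closed pair of blackened iron tongs, rigid, 144 mm long, 36 mm wide at the splayed rein ends, 10 mm thick, 0.18 kg, lying flat on the shelf. Origin on the underside of the joint block in the middle (block 32 long in x, 20 wide in y, 12 mm high); x along it to the jaws, z up. It may lie in its compartment either way round.
- latch (a joint): Swivel angle of the brass latch in rad: 0 = closed against its stop, pointing to the cupboard's front (-x) with its hook in front of the stud; positive = turned open, clockwise seen from above, so that at 1.57 it points to the cupboard's +y; 1.1 to 1.7 at the start. Stiff enough to stay where it is left (about 1.5 N at the knob to turn).
- latch_pivot (a point): The latch's upright pivot axis at the cupboard's top (200 mm), 45 mm behind the front plane; axes as the cupboard's. Closed, the latch arm is a bar lying 6 to 16 mm left (+y) of the pivot, reaching 66 mm forward, 2 to 11 mm above the top, its hook turned to -y. A boss 26 mm across, 16 mm high stands round the pivot.
- latch_knob (a point): Top of the round knob on the latch arm (16 mm across, top 33 mm above the cupboard's top), closed at 46 mm in front and 11 mm left of the pivot; moves and turns with the latch.
- burner: Bystander: pierced copper incense burner, 90 mm across, 142 mm high, standing loose; origin under its centre.
- cup: Bystander: lidded copper measuring cup, 68 mm across with a handle, 112 mm high, loose; origin under its centre.
- finial: Bystander: cast brass lid finial, 44 mm across, 72 mm high, loose; origin under its centre.
There are look-alikes about, which are no part of the job. Leave any pink or turquoise look-alike of the tongs alone.

How it is judged:
By the outcome, as a careful person would: the job done as asked, in the order asked, and still so for the second after the job is handed in, with the robot touching nothing.
It also fails if it takes over 72 s, if anything falls off the work surface, if the arm or the gripper's body presses on something with over 40 N, if the wrist force passes 120 N, or if a joint passes its speed limit or range.

## Robot

A 6-joint arm with a two-finger parallel gripper is mounted at the origin on the work surface. World frame = base frame: x ahead of the robot, y to its left, z up, the work surface at z = 0. Lengths are in m, angles in rad, forces in N, time in s.
With the tool pointing down it reaches from about 0.25 to 0.725 m from the base axis. Payload 4 kg.
Tool frame: the origin (TCP) lies on the centre line of the jaws, within the pads' length; the fingertips stand 22 mm ahead of it and the grasp point (between the pads) lies 3 mm ahead of it; z points along the fingers, y is the line along which they close (so a half turn about z gives the same grasp; the last joint's range is limited). The gripper opens to 85 mm and grips with 20 to 120 N. Pads are 22 mm wide; open, the fingers measure 114 mm over their backs; the gripper's body (76 mm by 85 mm) begins 54 mm behind the grasp point. The pads swing forward as they close: fully open they stand 13 mm farther back than shut.
Start: joints at [1.342, 0.241, 0.005, 1.335, 0, 1.571], TCP at [0.113, 0.487, 0.253] pointing down, gripper open.
Joint ranges: [-2.72, 2.72], [-1.05, 1.87], [-1.09, 1.28], [-1.99, 2.15], [-1.42, 1.44], [-3.14, 3.14]. Speed limits (rad/s): [2.79, 2.79, 3.14, 3.14, 3.14, 3.14].

## Interface

Orientations are given as a unit quaternion [x, y, z, w].
In Python, from workcell import bot gives the robot as it stands.
- The arm moves only by the shell command python3 -m inch 'ROWS'. ROWS is JSON, one flat list of numbers, 7 for each row, row after row: the shift along the world's x, y, z in mm, then the turn, a rotation vector about the world's x, y, z in rad, then the opening in per cent of the stroke, from 0 (shut) to 100 (fully open). A call has 1 to 8 rows; each row is the pose to reach, as a shift and turn from the pose commanded when the call began; what a row does not reach only later rows make up. A row lasts 1/12 s, in which the tool goes at most 41.7 mm and 7.16 degrees, less where a joint would pass 70% of its speed; a pose out of reach is approached as far as the arm can. A call with a gripper value outside its range is refused whole. The fingers move at their own pace and stop on an object; the grip force is fixed at half the most. Time passes only in rows, so rows that repeat a pose let the fingers close. It gives the time, the measured TCP pose, the force, the opening and the grip force at its end, in the units of the state.
- bot.get_obs(): the state, without advancing time (a new reading comes with each control period).
- bot.camera(name): name is "scene" or "top" or "wrist"; returns the picture (400x640x3 uint8, blue, green, red); there is no depth.
- bot.camera_info(name): a dict with "intrinsics" (3x3 intrinsics, pixels), "distortion" ([k1, k2, p1, p2, k3] as OpenCV has them; the pictures are not rectified), "camera_from_world" (4x4, takes a point from world to camera coordinates); the wrist camera has in their place "hand_eye" (4x4, takes a point from camera to tool coordinates, whose origin is the TCP and whose axes are the flange's). Camera axes: x right, y down, z forward; pixel columns grow to the right and rows downward; lengths in m; the calibration is good to about 2 mm. A picture is of the moment at which its call begins: read the wrist's pose just before it. camera_info takes no time and is no camera call.
- bot.job_done(): hands the job in; it is judged then, once.
Trained networks look in the newest picture that a camera, given by its name, has taken for a name from the list of things; names that differ only in an ending like _2 or _b are one class to them, and where a whole thing is asked for, a point or a joint stands for the part that bears it (a point fixed in the world has none). Each returns a list of dicts, best first, with "confidence" (0 to 1); they miss things now and then, are a little off and sometimes report something else, mostly with a low value. They report only what shows in the picture. A call takes as long as a camera call. They do not tell look-alikes from the thing itself.
- bot.silhouettes(camera, target): "mask" (400x640 bool, what is visible of it) and "uv" ([column, row] in pixels, amid what is visible of it).
- bot.spot_point(camera, target): "uv" ([column, row] in pixels: a listed point, or the origin of a listed thing).
The state is a dict: "clock": time; "joint_pos": joint angles; "joint_vel": joint speeds; "tau": joint torques, N m; "eef_pos": TCP position; "tool_rot": TCP orientation; "ft_force": force on the tool from outside, world axes, zero at the start; "ft_torque": the same for the moment, N m; "grip_width": finger opening in m; "grasp_force": force on a finger pad.
Only numpy, scipy, OpenCV 4.12 (cv2) and the standard library are available. Lean on these libraries where they do the work, as an engineer would, in place of code of your own. Each camera call takes 0.05 s, during which the arm holds its last target. There are 200 camera calls.

## Working session

There is one attempt and no reset: what is moved stays moved. The work goes in short steps, Python scripts to look and compute and a shell command to move; the robot and the scene stay as the last step left them, time stands still between calls to the robot, and variables do not carry over. Pictures are saved under pics/ and viewed, at most 11 in all, crops included, and the job is handed in when it is done.

```bash
mkdir -p pics; ls; cat > h.py <<'E'
import numpy as np, cv2
from scipy.spatial.transform import Rotation as R
from workcell import bot
def ray(cam,uv,obs=None):
    i=bot.camera_info(cam);K=np.array(i['intrinsics']);D=np.array(i['distortion'])
    p=cv2.undistortPoints(np.array(uv,float).reshape(-1,1,2),K,D).reshape(-1,2)
    d=np.c_[p,np.ones(len(p))]
    if cam=='wrist':
        o=obs or bot.get_obs();T=np.eye(4);T[:3,:3]=R.from_quat(o['tool_rot']).as_matrix();T[:3,3]=o['eef_pos']
        M=T@np.array(i['hand_eye'])
    else: M=np.linalg.inv(np.array(i['camera_from_world']))
    return M[:3,3],d@M[:3,:3].T
def onz(cam,uv,z,obs=None):
    c,d=ray(cam,uv,obs); return c+d*((z-c[2])/d[:,2])[:,None]
E
python3 - <<'E'
from h import *
o=bot.get_obs();print({k:np.round(v,3) for k,v in o.items()})
for c in ['top','scene']:
    im=bot.camera(c);cv2.imwrite(f'pics/{c}0.png',im)
    for t in ['drawer_face','stud_top','lengthwise_tray','crosswise_tray','latch_pivot','latch_knob','cupboard','scraper','tongs','burner','cup','finial']:
        z={'drawer_face':.178,'stud_top':.212,'lengthwise_tray':.148,'crosswise_tray':.148,'latch_pivot':.2,'latch_knob':.233}.get(t,0)
        for r in bot.spot_point(c,t)[:3]:
            print(c,t,round(r['confidence'],2),np.round(r['uv']),np.round(onz(c,r['uv'],z)[0],3))
E
```

```text
pics
{'clock': np.float64(0.0), 'joint_pos': array([1.342, 0.241, 0.004, 1.335, 0.   , 1.571]), 'joint_vel': array([ 0.   , -0.001, -0.   , -0.001,  0.001, -0.001]), 'tau': array([-0.0000e+00, -3.7232e+01,  2.5241e+01,  1.7000e-02, -0.0000e+00,
        0.0000e+00]), 'eef_pos': array([0.113, 0.486, 0.252]), 'tool_rot': array([ 0.114,  0.993, -0.001, -0.   ]), 'ft_force': array([-0.081,  0.504,  0.37 ]), 'ft_torque': array([-0.039, -0.016, -0.   ]), 'grasp_force': np.float64(0.0), 'grip_width': np.float64(0.085)}
top drawer_face 0.75 [370. 238.] [ 0.44  -0.043  0.178]
top stud_top 0.66 [353. 236.] [0.442 0.007 0.212]
top stud_top 0.17 [244. 230.] [0.459 0.297 0.212]
top lengthwise_tray 0.7 [340. 206.] [0.534 0.037 0.148]
top crosswise_tray 0.81 [385. 222.] [ 0.486 -0.089  0.148]
top latch_pivot 0.94 [349. 158.] [0.659 0.013 0.2  ]
top latch_knob 0.61 [334. 155.] [0.658 0.054 0.233]
top cupboard 0.85 [363. 188.] [ 0.612 -0.04   0.   ]
top scraper 0.63 [465. 229.] [ 0.479 -0.362  0.   ]
top tongs 0.67 [186. 230.] [0.48  0.524 0.   ]
top tongs 0.58 [242. 227.] [0.491 0.342 0.   ]
top tong
[... 526 characters left out ...]
h_pivot 0.75 [338. 222.] [0.653 0.021 0.2  ]
scene latch_knob 0.69 [343. 208.] [0.647 0.052 0.233]
scene cupboard 0.72 [357. 183.] [0.465 0.37  0.   ]
scene cupboard 0.44 [282. 189.] [0.26  0.158 0.   ]
scene scraper 0.73 [285. 189.] [0.267 0.165 0.   ]
scene scraper 0.7 [241. 334.] [ 0.603 -0.379  0.   ]
scene scraper 0.6 [395. 209.] [0.661 0.348 0.   ]
scene tongs 0.63 [385. 162.] [0.473 0.546 0.   ]
scene tongs 0.51 [357. 187.] [0.48 0.35 0.  ]
scene tongs 0.47 [328. 203.] [0.448 0.214 0.   ]
scene burner 0.84 [395. 211.] [0.666 0.339 0.   ]
scene cup 0.66 [286. 328.] [ 0.692 -0.275  0.   ]
scene cup 0.34 [283. 190.] [0.262 0.157 0.   ]
scene finial 0.57 [243. 335.] [ 0.608 -0.378  0.   ]
```

```bash
python3 - <<'E'
import cv2
a=cv2.imread('pics/top0.png');cv2.imwrite('pics/topc.png',cv2.resize(a[130:280,150:510],None,fx=2.2,fy=2.2,interpolation=2))
E
```

```text
(no output)
```

View pics/topc.png

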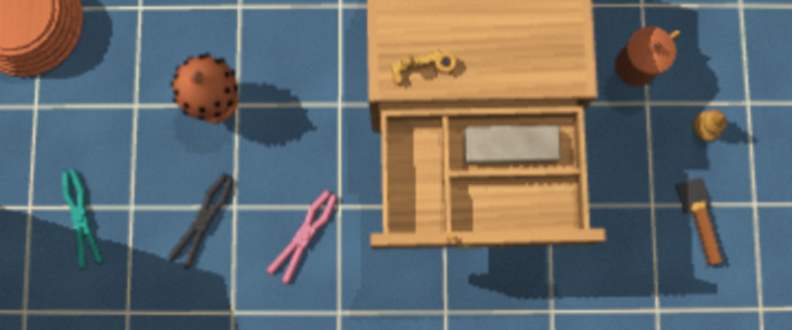

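View pics/scene0.png

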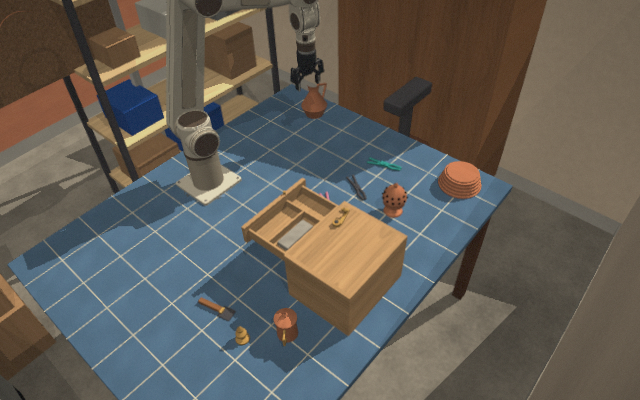

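The dark tongs lie at full-image pixel (244,227), between the turquoise (186,230) and pink (289,237) look-alikes. The scraper is at (468,232) on the right, blade toward the cup. Moving above the dark tongs.

```bash
python3 -m inch '[40,-15,0,0,0,0,100, 80,-30,0,0,0,-0.06,100, 120,-45,0,0,0,-0.12,100, 160,-60,0,0,0,-0.2,100, 198,-75,0,0,0,-0.28,100, 235,-90,0,0,0,-0.28,100, 270,-103,0,0,0,-0.28,100, 300,-115,0,0,0,-0.28,100]'
python3 -m inch '[35,-15,-10,0,0,0,100, 65,-29,-30,0,0,0,100, 65,-29,-30,0,0,0,100, 65,-29,-30,0,0,0,100]'
cat >> h.py <<'E'
def look(ts,zs,name=None):
    o=bot.get_obs();im=bot.camera('wrist')
    if name: cv2.imwrite(f'pics/{name}.png',im)
    for t,z in zip(ts,zs):
        for r in bot.spot_point('wrist',t)[:3]:
            print('pt',t,round(r['confidence'],2),np.round(r['uv']),np.round(onz('wrist',r['uv'],z,o)[0],4))
    return o
def axis(t,z,o,n=3):
    for r in bot.silhouettes('wrist',t)[:n]:
        v,u=np.nonzero(r['mask']);P=onz('wrist',np.c_[u,v],z,o)[:,:2];c=P.mean(0)
        w,V=np.linalg.eigh(np.cov((P-c).T));q=(P-c)@V
        print('sil',t,round(r['confidence'],2),np.round(r['uv']),'c',np.round(c,4),'yaw',round(np.degrees(np.arctan2(V[1,1],V[0,1])),1),'mid',np.round(c+V@((q.max(0)+q.min(0))/2),4),'ext',np.round(np.ptp(q,axis=0),3))
E
python3 - <<'E'
from h import *
o=look(['tongs'],[.006],'w1');axis('tongs',.006,o);print(o['eef_pos'],o['tool_rot'],o['clock'],o['ft_force']); print(bot.camera_info('wrist')['hand_eye'])
E
```

```text
clock: 1.97
eef_pos: [0.4159, 0.3706, 0.2533]
tool_rot: [0.252, 0.968, 0.0, 0.0]
ft_force: [-0.7, 1.2, -0.1]
grip_width: 0.0856
grasp_force: 0.0
clock: 2.3
eef_pos: [0.4791, 0.3412, 0.2212]
tool_rot: [0.253, 0.967, -0.001, -0.001]
ft_force: [-0.1, -0.7, -0.0]
grip_width: 0.0852
grasp_force: 0.0
pt tongs 0.98 [218. 223.] [0.4644 0.203  0.006 ]
pt tongs 0.88 [454. 108.] [0.4817 0.5232 0.006 ]
sil tongs 0.85 [320. 174.] c [0.4781 0.3479] yaw 151.6 mid [0.4826 0.3461] ext [0.035 0.141]
sil tongs 0.77 [216. 208.] c [0.446  0.2104] yaw 144.3 mid [0.4475 0.2074] ext [0.035 0.115]
sil tongs 0.62 [456. 107.] c [0.4822 0.5237] yaw -163.3 mid [0.4855 0.5248] ext [0.036 0.143]
[0.47908598 0.34121502 0.22119307] [ 0.25340156  0.96735909 -0.00146013 -0.00138454] 2.3 [-0.137961   -0.70496512 -0.01914292]
[[ 5.43843787e-04 -9.64458962e-01 -2.64232124e-01  6.64390312e-02]
 [ 9.99999838e-01  4.79803298e-04  3.06901019e-04  1.85001655e-03]
 [-1.69213994e-04 -2.64232248e-01  9.64459066e-01 -1.20466695e-01]
 [ 0.00000000e+00  0.00000000e+00  0.00000000e+00  1.00000000e+00]]
```

View pics/w1.png

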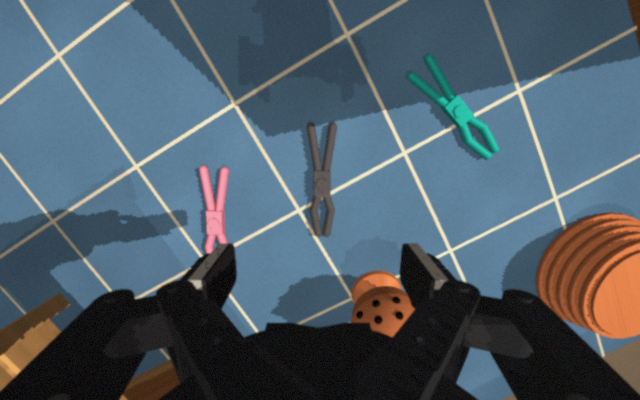

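The dark tongs are in the middle with the joint block at (321,184), reins at (308-335,125) and jaws at (320,233). Pink is at (215,210), turquoise at (455,108).

```bash
python3 - <<'E'
from h import *
print(onz('wrist',[[321,184],[320,235],[322,124]],.01))
E
```

```text
[[0.48374597 0.34724131 0.01      ]
 [0.54223771 0.31348967 0.01      ]
 [0.42170078 0.38281693 0.01      ]]
```

```bash
python3 -m inch '[4,6,-40,0,0,0.02,60, 4,6,-80,0,0,0.02,60, 4,6,-120,0,0,0.02,60, 4,6,-150,0,0,0.02,60, 4,6,-175,0,0,0.02,60, 4,6,-196,0,0,0.02,60, 4,6,-196,0,0,0.02,60, 4,6,-196,0,0,0.02,60]'
python3 - <<'E'
from h import *
o=look(['tongs'],[.01],'w2');axis('tongs',.008,o)
E
```

```text
clock: 3.12
eef_pos: [0.481, 0.3496, 0.0273]
tool_rot: [0.241, 0.971, -0.001, -0.001]
ft_force: [0.1, -0.1, 0.5]
grip_width: 0.0507
grasp_force: 0.0
pt tongs 0.73 [310. 248.] [0.4777 0.3486 0.01  ]
pt tongs 0.61 [611. 107.] [0.4816 0.5151 0.01  ]
pt tongs 0.57 [ 95. 315.] [0.4571 0.2128 0.01  ]
sil tongs 0.97 [308. 222.] c [0.4674 0.3544] yaw 151.4 mid [0.4727 0.3519] ext [0.035 0.118]
sil tongs 0.75 [ 84. 274.] c [0.4319 0.2213] yaw 142.8 mid [0.4364 0.2159] ext [0.038 0.094]
sil tongs 0.67 [603.  70.] c [0.4653 0.5138] yaw -165.0 mid [0.4747 0.517 ] ext [0.036 0.118]
```

```bash
python3 -m inch '[0,0,-2,0,0,0,60, 0,0,-2,0,0,0,0, 0,0,-2,0,0,0,0, 0,0,-2,0,0,0,0, 0,0,-2,0,0,0,0, 0,0,-2,0,0,0,0]'
python3 -m inch '[0,0,20,0,0,0,0, 0,0,60,0,0,0,0, 0,0,100,0,0,0,0, 0,0,140,0,0,0,0, 0,0,180,0,0,0,0, 0,0,220,0,0,0,0, 0,0,250,0,0,0,0, 0,0,250,0,0,0,0]'
python3 - <<'E'
from h import *
o=look(['tongs'],[.27],'w3');axis('tongs',.265,o,1)
print(o['eef_pos'])
bot.camera('top')
for t,z in [('drawer_face',.178),('stud_top',.212),('lengthwise_tray',.148),('crosswise_tray',.148),('latch_pivot',.2),('latch_knob',.233)]:
    for r in bot.spot_point('top',t)[:1]: print(t,np.round(onz('top',r['uv'],z)[0],3))
r=bot.silhouettes('top','cupboard')[0];v,u=np.nonzero(r['mask']);P=onz('top',np.c_[u,v],.2)[:,:2]
print(cv2.minAreaRect(P.astype(np.float32)))
E
```

```text
clock: 3.77
eef_pos: [0.4827, 0.349, 0.0263]
tool_rot: [0.242, 0.97, 0.0, 0.0]
ft_force: [-2.1, -1.1, 5.3]
grip_width: 0.0179
grasp_force: 60.6
clock: 4.43
eef_pos: [0.4849, 0.3507, 0.2833]
tool_rot: [0.242, 0.97, 0.005, 0.004]
ft_force: [0.8, 0.3, -0.3]
grip_width: 0.0177
grasp_force: 59.8
pt tongs 0.65 [424. 114.] [0.446  0.4298 0.27  ]
pt tongs 0.6 [319. 248.] [0.4827 0.3549 0.27  ]
pt tongs 0.6 [219. 206.] [0.4387 0.3213 0.27  ]
sil tongs 0.8 [428. 112.] c [0.4469 0.4322] yaw -164.1 mid [0.4469 0.432 ] ext [0.012 0.049]
[0.48486401 0.35071959 0.28328929]
drawer_face [ 0.439 -0.037  0.178]
stud_top [0.441 0.012 0.212]
lengthwise_tray [0.525 0.048 0.148]
crosswise_tray [ 0.477 -0.073  0.148]
latch_pivot [0.659 0.011 0.2  ]
latch_knob [0.653 0.057 0.233]
((0.6408830881118774, -0.03982481360435486), (0.4283985495567322, 0.28897538781166077), 0.8475043177604675)
```

View pics/w3.png

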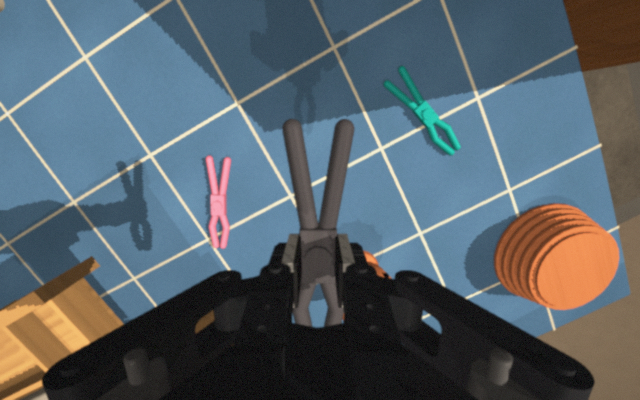

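Tongs are held squarely at the joint block (320,250), pads on either side. Now carry them over the crosswise compartment.

```bash
python3 -m inch '[0,-40,0,0,0,-0.1,0, 0,-80,0,0,0,-0.22,0, 0,-120,0,0,0,-0.34,0, 0,-160,0,0,0,-0.46,0, 0,-200,0,0,0,-0.58,0, 0,-240,0,0,0,-0.7,0, 0,-280,0,0,0,-0.82,0, 0,-310,0,0,0,-0.94,0]'
python3 -m inch '[5,-40,0,0,0,-0.1,0, 5,-80,0,0,0,-0.12,0, 5,-110,0,0,0,-0.12,0, 5,-120,0,0,0,-0.12,0, 5,-120,0,0,0,-0.12,0, 5,-120,0,0,0,-0.12,0]'
python3 - <<'E'
from h import *
o=look(['drawer_face','stud_top','lengthwise_tray','crosswise_tray','latch_pivot','latch_knob','tongs'],[.178,.212,.148,.148,.2,.233,.27],'w4')
print(o['eef_pos'],o['tool_rot'])
E
```

```text
clock: 5.65
eef_pos: [0.4819, 0.0362, 0.2755]
tool_rot: [0.658, 0.753, -0.0, 0.0]
ft_force: [-0.3, 0.3, -2.9]
grip_width: 0.018
grasp_force: 59.8
clock: 6.15
eef_pos: [0.4873, -0.0812, 0.2752]
tool_rot: [0.7, 0.714, 0.0, -0.0]
ft_force: [-0.8, 0.7, -1.2]
grip_width: 0.0179
grasp_force: 59.8
pt drawer_face 0.97 [249. 159.] [ 0.4335 -0.0396  0.178 ]
pt drawer_face 0.67 [319. 246.] [ 0.4907 -0.1124  0.178 ]
pt stud_top 0.94 [244.  92.] [0.4404 0.0063 0.212 ]
pt lengthwise_tray 0.6 [361.  51.] [0.5215 0.0473 0.148 ]
pt crosswise_tray 0.96 [314. 199.] [ 0.4854 -0.0785  0.148 ]
pt latch_pivot 0.77 [570. 100.] [0.6605 0.0096 0.2   ]
pt latch_pivot 0.75 [241.  92.] [0.4354 0.0076 0.2   ]
pt latch_knob 0.89 [631.   5.] [0.6552 0.0563 0.233 ]
pt tongs 0.68 [317. 246.] [ 0.4884 -0.0701  0.27  ]
[ 0.48730023 -0.08119446  0.2751778 ] [ 6.99784637e-01  7.14353763e-01  2.05705076e-04 -3.48512047e-04]
```

View pics/w4.png

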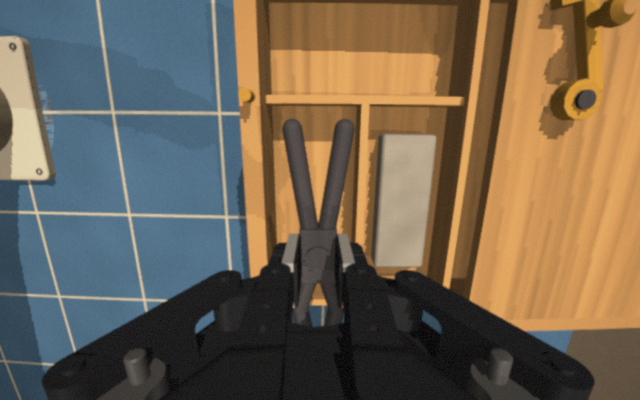

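```bash
python3 - <<'E'
from h import *
o=bot.get_obs()
f=lambda n,uv,z:print(n,np.round(onz('wrist',uv,z,o)[:,:2],4).tolist())
f('panel outer top edge',[[236,20],[243,150],[250,290]],.2)
f('panel inner top edge',[[259,20],[263,150],[266,240]],.2)
f('crossdiv top left/right edge',[[357,110],[368,110],[356,220],[367,230]],.176)
f('lengthdiv near edge/far',[[290,105],[450,104],[290,96],[450,96]],.176)
f('rein ends',[[293,121],[345,121]],.256)
f('stone',[[380,135],[434,135],[376,266]],.17)
f('front edge cupboard',[[518,20],[472,310]],.2)
E
```

```text
panel outer top edge [[0.434, 0.0519], [0.4352, -0.0297], [0.4354, -0.1417]]
panel inner top edge [[0.4486, 0.0521], [0.4493, -0.0294], [0.4497, -0.0975]]
crossdiv top left/right edge [[0.5167, 0.0002], [0.5251, 0.0005], [0.5213, -0.0879], [0.5312, -0.0967]]
lengthdiv near edge/far [[0.4659, 0.0026], [0.5873, 0.0068], [0.4659, 0.0091], [0.5865, 0.0125]]
rein ends [[0.4752, -0.01], [0.5005, -0.0094]]
stone [[0.537, -0.018], [0.5805, -0.0167], [0.5431, -0.1337]]
front edge cupboard [[0.6139, 0.0578], [0.6201, -0.1571]]
```

```bash
python3 -m inch '[-2,4,-10,0,0,0.005,0, -2,4,-35,0,0,0.005,0, -2,4,-60,0,0,0.005,0, -2,4,-75,0,0,0.005,0, -2,4,-82,0,0,0.005,0, -2,4,-82,0,0,0.005,0]'
python3 -m inch '[0,0,-6,0,0,0,0, 0,0,-12,0,0,0,0, 0,0,-17,0,0,0,0, 0,0,-17,0,0,0,0]'
```

```text
clock: 7.05
eef_pos: [0.4842, -0.0765, 0.1916]
tool_rot: [0.697, 0.717, -0.001, -0.002]
ft_force: [-0.3, 0.3, -2.2]
grip_width: 0.0178
grasp_force: 59.8
clock: 7.38
eef_pos: [0.4859, -0.0771, 0.1765]
tool_rot: [0.697, 0.717, 0.0, 0.001]
ft_force: [-0.6, 0.1, -1.3]
grip_width: 0.0178
grasp_force: 59.8
```

```bash
python3 -m inch '[0,0,-2,0,0,0,0, 0,0,-2,0,0,0,0, 0,0,-2,0,0,0,36, 0,0,-2,0,0,0,36, 0,0,-2,0,0,0,36, 0,0,-2,0,0,0,36]'
python3 -m inch '[0,0,8,0,0,0,36, 0,0,30,0,0,0,36, 0,0,65,0,0,0,36, 0,0,100,0,0,0,36, 0,0,100,0,0,0,36, 0,0,100,0,0,0,36]'
python3 - <<'E'
from h import *
o=look(['drawer_face','crosswise_tray','lengthwise_tray','tongs','scraper'],[.178,.148,.148,.158,.01],'w5')
axis('tongs',.155,o,1)
bot.camera('top')
for r in bot.silhouettes('top','scraper')[:2]:
    v,u=np.nonzero(r['mask']);P=onz('top',np.c_[u,v],.006)[:,:2]
    print(r['confidence'],r['uv'],cv2.minAreaRect(P.astype(np.float32)))
E
```

```text
clock: 7.88
eef_pos: [0.4861, -0.0773, 0.1758]
tool_rot: [0.698, 0.717, 0.0, 0.001]
ft_force: [1.0, -0.1, 7.5]
grip_width: 0.0304
grasp_force: 9.0
clock: 8.38
eef_pos: [0.4867, -0.0773, 0.2769]
tool_rot: [0.698, 0.717, 0.002, 0.002]
ft_force: [-0.4, 0.2, -0.6]
grip_width: 0.0307
grasp_force: 0.0
pt drawer_face 0.84 [246. 164.] [ 0.4307 -0.0399  0.178 ]
pt crosswise_tray 0.51 [625.  20.] [0.7427 0.0871 0.148 ]
pt lengthwise_tray 0.81 [354.  58.] [0.5156 0.046  0.148 ]
pt tongs 0.7 [314. 199.] [ 0.4852 -0.0729  0.158 ]
sil tongs 0.85 [314. 191.] c [ 0.4854 -0.0716] yaw 91.3 mid [ 0.4856 -0.0767] ext [0.035 0.142]
0.67 [468.1, 222.8] ((0.4749448001384735, -0.369615763425827), (0.12624256312847137, 0.041841596364974976), 11.335282325744629)
```

View pics/w5.png

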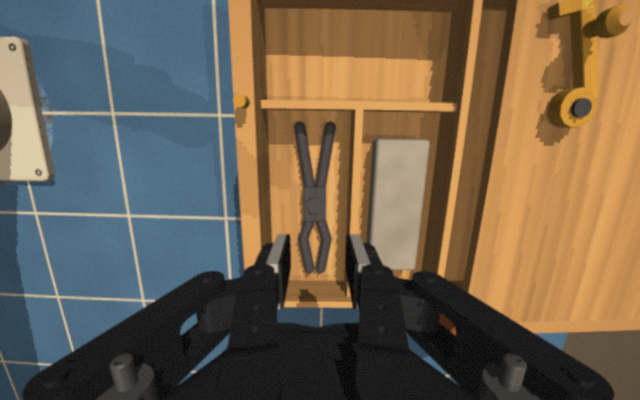

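Tongs lie flat in the crosswise compartment (block at 314,200; ends 125–270), clear of walls. Next: the scraper.

```bash
python3 - <<'E'
from h import *
print(bot.get_obs()['joint_pos'])
E
```

```text
[-1.57342019e-01  2.16351050e-01  2.62577223e-02  1.38247686e+00
 -1.04409352e-05  1.38641716e+00]
```

```bash
python3 -m inch '[0,-20,0,0,0,0.12,60, 0,-45,0,0,0,0.24,60, 0,-70,0,0,0,0.36,60, 0,-95,0,0,0,0.48,60, 0,-120,0,0,0,0.6,60, 0,-145,0,0,0,0.72,60, 0,-170,0,0,0,0.84,60, 0,-190,0,0,0,0.96,60]'
python3 -m inch '[-3,-25,-5,0,0,0.12,60, -6,-50,-15,0,0,0.24,60, -9,-75,-25,0,0,0.36,60, -12,-103,-40,0,0,0.48,60, -12,-103,-60,0,0,0.6,60, -12,-103,-80,0,0,0.74,60, -12,-103,-80,0,0,0.76,60, -12,-103,-80,0,0,0.76,60]'
python3 - <<'E'
from h import *
o=look(['scraper'],[0],'w6');axis('scraper',.008,o,1)
print(o['eef_pos'],o['tool_rot'],o['joint_pos'][5])
E
```

```text
clock: 9.5
eef_pos: [0.4851, -0.2688, 0.2738]
tool_rot: [0.285, 0.958, -0.0, -0.0]
ft_force: [0.4, -0.4, 0.4]
grip_width: 0.0511
grasp_force: 0.0
clock: 10.17
eef_pos: [0.4722, -0.3696, 0.1919]
tool_rot: [-0.088, 0.996, 0.002, -0.002]
ft_force: [-0.6, -1.1, -0.1]
grip_width: 0.051
grasp_force: 0.0
pt scraper 0.71 [317. 188.] [ 0.4761 -0.3678  0.    ]
pt scraper 0.26 [537. 322.] [ 0.6089 -0.0356  0.    ]
sil scraper 0.92 [314. 205.] c [ 0.4844 -0.3661] yaw -165.8 mid [ 0.4752 -0.3686] ext [0.039 0.121]
[ 0.47220855 -0.36958512  0.19186454] [-0.0878869   0.9961276   0.00163671 -0.00173576] -0.8400966011883305
```

View pics/w6.png

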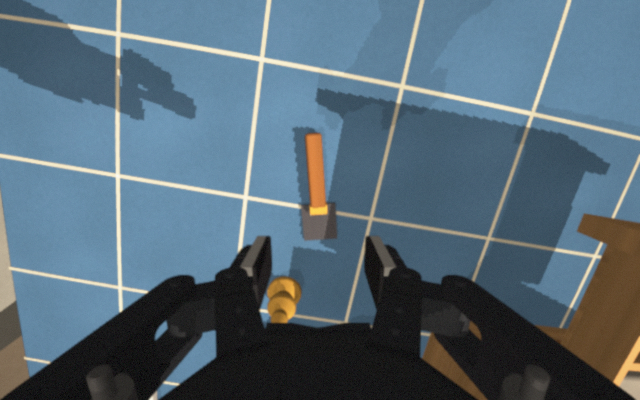

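Scraper lies along the image vertical, handle end (314,135), ferrule (319,210), blade to (319,240); finial at (282,298), clear. Descend.

```bash
python3 -m inch '[1,1,-40,0,0,0.07,60, 1,1,-80,0,0,0.07,60, 1,1,-115,0,0,0.07,60, 1,1,-145,0,0,0.07,60, 1,1,-166,0,0,0.07,60, 1,1,-166,0,0,0.07,60, 1,1,-166,0,0,0.07,60]'
python3 -m inch '[0,0,0,0,0,0,0, 0,0,0,0,0,0,0, 0,0,0,0,0,0,0, 0,0,0,0,0,0,0, 0,0,0,0,0,0,0]'
python3 -m inch '[0,0,20,0,0,0,0, 0,0,60,0,0,0,0, 0,0,100,0,0,0,0, 0,0,140,0,0,0,0, 0,0,180,0,0,0,0, 0,0,220,0,0,0,0, 0,0,250,0,0,0,0, 0,0,250,0,0,0,0]'
python3 - <<'E'
from h import *
o=look(['scraper'],[.255],'w7');axis('scraper',.262,o,1)
print(o['eef_pos'],o['tool_rot'],o['joint_pos'][5])
E
```

```text
clock: 10.9
eef_pos: [0.4743, -0.3687, 0.0281]
tool_rot: [-0.123, 0.992, 0.0, -0.0]
ft_force: [0.3, -0.1, 0.6]
grip_width: 0.0512
grasp_force: 0.0
clock: 11.32
eef_pos: [0.4761, -0.3703, 0.0311]
tool_rot: [-0.123, 0.992, -0.002, 0.002]
ft_force: [-0.6, 0.4, 6.5]
grip_width: 0.0162
grasp_force: 59.8
clock: 11.98
eef_pos: [0.4768, -0.3709, 0.2878]
tool_rot: [-0.123, 0.992, -0.006, 0.006]
ft_force: [0.9, -1.4, -0.3]
grip_width: 0.0157
grasp_force: 59.0
pt scraper 0.72 [582. 261.] [ 0.4515 -0.2059  0.255 ]
pt scraper 0.69 [316. 242.] [ 0.4795 -0.3707  0.255 ]
sil scraper 0.61 [317. 228.] c [ 0.471  -0.3718] yaw -165.8 mid [ 0.4752 -0.371 ] ext [0.029 0.119]
[ 0.47675895 -0.37089209  0.28782129] [-0.1227177   0.9924104  -0.00555916  0.00557343] -0.9072109094981147
```

```bash
python3 -m inch '[4,40,0,0,0,-0.03,0, 8,80,0,0,0,-0.06,0, 12,120,0,0,0,-0.1,0, 16,160,0,0,0,-0.14,0, 20,200,0,0,0,-0.18,0, 25,240,0,0,0,-0.22,0, 30,280,0,0,0,-0.22,0, 35,320,0,0,0,-0.22,0]'
python3 -m inch '[5,40,0,0,0,0,0, 10,80,0,0,0,0,0, 11,97,0,0,0,0,0, 11,97,0,0,0,0,0, 11,97,0,0,0,0,0]'
python3 - <<'E'
from h import *
o=look(['lengthwise_tray','drawer_face','stud_top','scraper'],[.148,.178,.212,.255],'w8')
print(o['eef_pos'],o['tool_rot'])
E
```

```text
clock: 12.8
eef_pos: [0.5079, -0.0471, 0.2761]
tool_rot: [-0.013, 1.0, 0.0, -0.002]
ft_force: [0.1, -0.1, -1.4]
grip_width: 0.0158
grasp_force: 59.0
clock: 13.22
eef_pos: [0.5192, 0.0489, 0.2761]
tool_rot: [-0.014, 1.0, -0.0, -0.002]
ft_force: [0.1, -0.3, -1.2]
grip_width: 0.0161
grasp_force: 59.1
pt lengthwise_tray 0.58 [310. 198.] [0.5182 0.0427 0.148 ]
pt drawer_face 0.82 [200.  85.] [ 0.4262 -0.0399  0.178 ]
pt stud_top 0.75 [250.  94.] [0.4356 0.0052 0.212 ]
pt scraper 0.98 [319. 240.] [0.5147 0.0508 0.255 ]
[0.51921185 0.04888945 0.2761253 ] [-1.44492651e-02  9.99893034e-01 -4.38832485e-04 -2.22415113e-03]
```

View pics/w8.png

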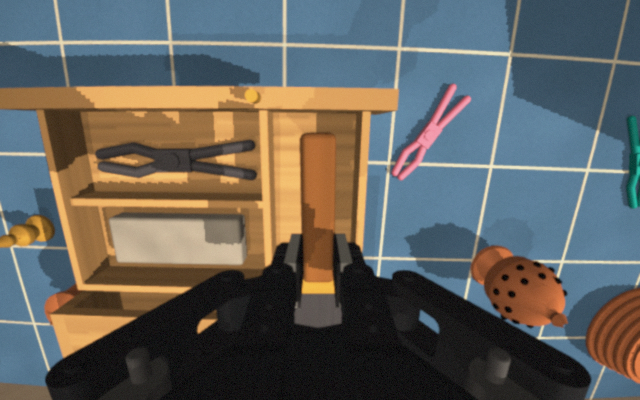

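```bash
python3 - <<'E'
from h import *
o=bot.get_obs()
f=lambda n,uv,z:print(n,np.round(onz('wrist',uv,z,o)[:,:2],4).tolist())
f('div left',[[272,115],[274,220]],.176)
f('wall inner',[[359,115],[355,230]],.183)
f('panel inner',[[300,109],[350,108]],.2)
f('handle end',[[303,134],[334,134]],.268);f('handle mid',[[302,230],[334,230]],.268)
E
```

```text
div left [[0.4475, 0.011], [0.5331, 0.0112]]
wall inner [[0.4461, 0.0771], [0.5378, 0.0795]]
panel inner [[0.4439, 0.034], [0.4424, 0.0682]]
handle end [[0.4585, 0.0397], [0.4582, 0.054]]
handle mid [[0.5056, 0.0397], [0.5052, 0.0559]]
```

Scraper handle end at (318,134) is 13 mm inside the panel; shift 3 mm to the right (-y) and lower.

```bash
python3 -m inch '[0,-3,-10,0,0,0,0, 0,-3,-35,0,0,0,0, 0,-3,-60,0,0,0,0, 0,-3,-75,0,0,0,0, 0,-3,-82,0,0,0,0, 0,-3,-90,0,0,0,0, 0,-3,-95,0,0,0,0, 0,-3,-95,0,0,0,0]'
python3 -m inch '[0,0,-2,0,0,0,0, 0,0,-2,0,0,0,0, 0,0,-2,0,0,0,0]'
```

```text
clock: 14.13
eef_pos: [0.5202, 0.0446, 0.1827]
tool_rot: [-0.013, 1.0, -0.0, -0.0]
ft_force: [-0.1, 0.9, -0.7]
grip_width: 0.0159
grasp_force: 59.1
clock: 14.38
eef_pos: [0.5209, 0.045, 0.1821]
tool_rot: [-0.013, 1.0, 0.0, 0.001]
ft_force: [0.5, -0.8, -1.5]
grip_width: 0.016
grasp_force: 59.1
```

```bash
python3 -m inch '[0,0,-3,0,0,0,0, 0,0,-3,0,0,0,0, 0,0,-3,0,0,0,36, 0,0,-3,0,0,0,36, 0,0,-3,0,0,0,36, 0,0,-3,0,0,0,36]'
python3 -m inch '[0,0,8,0,0,0,36, 0,0,30,0,0,0,36, 0,0,65,0,0,0,36, 0,0,100,0,0,0,36, 0,0,100,0,0,0,36, 0,0,100,0,0,0,36]'
python3 - <<'E'
from h import *
o=look(['drawer_face','stud_top'],[.178,.212],'w9');axis('scraper',.155,o,1);axis('tongs',.155,o,1)
print(o['eef_pos'],o['tool_rot'],o['joint_pos'])
E
```

```text
clock: 14.88
eef_pos: [0.5203, 0.045, 0.1783]
tool_rot: [-0.013, 1.0, -0.0, -0.0]
ft_force: [-0.5, -0.6, -0.2]
grip_width: 0.0308
grasp_force: 0.0
clock: 15.38
eef_pos: [0.522, 0.0451, 0.2815]
tool_rot: [-0.013, 1.0, 0.0, 0.003]
ft_force: [-0.2, 1.4, -0.8]
grip_width: 0.0306
grasp_force: 0.0
pt drawer_face 0.89 [208.  84.] [ 0.4286 -0.0394  0.178 ]
pt stud_top 0.78 [256.  92.] [0.4368 0.0047 0.212 ]
pt stud_top 0.25 [186. 151.] [ 0.4755 -0.0445  0.212 ]
sil scraper 0.63 [517. 280.] c [0.6057 0.2583] yaw 54.6 mid [0.6091 0.262 ] ext [0.072 0.14 ]
sil tongs 0.86 [180. 153.] c [ 0.4855 -0.0773] yaw 91.5 mid [ 0.4856 -0.0771] ext [0.034 0.143]
[0.5219668  0.04509793 0.28147417] [-1.31011966e-02  9.99908861e-01  2.34725984e-04  3.25177283e-03] [ 8.61895740e-02  2.73634195e-01  1.21828413e-01  1.41247007e+00
 -6.70894057e-06  5.99862700e-02]
```

View pics/w9.png

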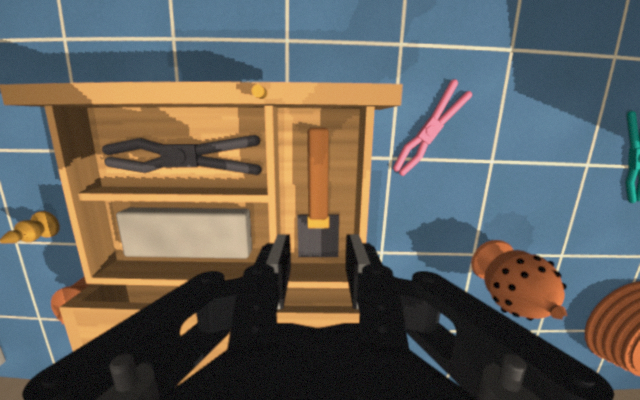

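Both tools lie flat in their compartments (scraper 318,130–255; tongs 105–258,155). Now go in front of the drawer, fingers shut, and push.

```bash
python3 -m inch '[-35,-20,0,0,0,0,0, -70,-40,0,0,0,0,0, -105,-60,0,0,0,0,0, -140,-85,0,0,0,0,0, -145,-85,-35,0,0,0,0, -145,-85,-70,0,0,0,0, -145,-85,-101,0,0,0,0, -145,-85,-101,0,0,0,0]'
python3 -m inch '[10,0,0,0,0,0,0, 20,0,0,0,0,0,0, 30,0,0,0,0,0,0, 40,0,0,0,0,0,0, 48,0,0,0,0,0,0, 56,0,0,0,0,0,0, 64,0,0,0,0,0,0, 72,0,0,0,0,0,0]'
python3 -m inch '[10,0,0,0,0,0,0, 20,0,0,0,0,0,0, 30,0,0,0,0,0,0, 40,0,0,0,0,0,0, 50,0,0,0,0,0,0, 60,0,0,0,0,0,0, 70,0,0,0,0,0,0, 80,0,0,0,0,0,0]'
```

```text
clock: 16.3
eef_pos: [0.3698, -0.0397, 0.1717]
tool_rot: [-0.013, 1.0, 0.001, -0.006]
ft_force: [-1.8, 0.1, -0.1]
grip_width: -0.0001
grasp_force: 0.0
clock: 16.97
eef_pos: [0.4481, -0.0399, 0.1774]
tool_rot: [-0.013, 1.0, 0.0, -0.0]
ft_force: [-1.7, 0.5, 1.1]
grip_width: 0.0003
grasp_force: 0.0
clock: 17.63
eef_pos: [0.5283, -0.0399, 0.177]
tool_rot: [-0.013, 1.0, 0.0, -0.0]
ft_force: [-2.9, 0.3, 0.0]
grip_width: 0.0001
grasp_force: 0.0
```

```bash
python3 -m inch '[8,0,0,0,0,0,0, 16,0,0,0,0,0,0, 23,0,0,0,0,0,0, 29,0,0,0,0,0,0, 34,0,0,0,0,0,0, 38,0,0,0,0,0,0, 41,0,0,0,0,0,0, 44,0,0,0,0,0,0]'
python3 -m inch '[3,0,0,0,0,0,0, 6,0,0,0,0,0,0, 9,0,0,0,0,0,0, 12,0,0,0,0,0,0, 12,0,0,0,0,0,0]'
```

```text
clock: 18.3
eef_pos: [0.5701, -0.0401, 0.1771]
tool_rot: [-0.013, 1.0, -0.0, -0.002]
ft_force: [-13.1, -0.7, 3.4]
grip_width: 0.0001
grasp_force: 0.0
clock: 18.72
eef_pos: [0.5835, -0.0402, 0.1771]
tool_rot: [-0.013, 1.0, -0.0, -0.0]
ft_force: [-2.8, -0.1, 0.4]
grip_width: -0.0
grasp_force: 0.0
```

```bash
python3 -m inch '[3,0,0,0,0,0,0, 6,0,0,0,0,0,0, 6,0,0,0,0,0,0]'
python3 -m inch '[3,0,0,0,0,0,0, 3,0,0,0,0,0,0]'
python3 - <<'E'
from h import *
bot.camera('top')
for t,z in [('drawer_face',.178),('stud_top',.212),('latch_pivot',.2),('latch_knob',.233)]:
    for r in bot.spot_point('top',t)[:1]: print(t,r['confidence'],np.round(onz('top',r['uv'],z)[0],3))
E
```

```text
clock: 18.97
eef_pos: [0.5846, -0.0403, 0.1763]
tool_rot: [-0.013, 1.0, -0.0, -0.005]
ft_force: [-15.0, -0.6, 1.1]
grip_width: 0.0001
grasp_force: 0.0
clock: 19.13
eef_pos: [0.5845, -0.0404, 0.1753]
tool_rot: [-0.013, 1.0, -0.0, -0.009]
ft_force: [-21.2, -0.9, 3.9]
grip_width: -0.0004
grasp_force: 0.0
stud_top 0.74 [0.601 0.    0.212]
latch_pivot 0.93 [0.669 0.006 0.2  ]
latch_knob 0.72 [0.655 0.048 0.233]
```

Drawer hit a firm stop at home (force rises 3→21 N with no motion). Back off, and rise to the latch.

```bash
python3 -m inch '[-20,0,0,0,0,0,0, -45,0,0,0,0,0,0, -45,0,35,0,0,-0.1,0, -45,0,75,0,0,-0.22,0, -45,0,110,0,0,-0.34,0, -40,0,140,0,0,-0.46,0, -20,20,140,0,0,-0.58,0, 10,35,140,0,0,-0.7,0]'
python3 -m inch '[20,20,0,0,0,-0.12,30, 40,40,0,0,0,-0.24,30, 60,57,0,0,0,-0.36,30, 60,57,0,0,0,-0.48,30, 60,57,0,0,0,-0.6,30, 60,57,0,0,0,-0.72,30, 60,57,0,0,0,-0.81,30, 60,57,0,0,0,-0.81,30]'
python3 - <<'E'
from h import *
o=look(['latch_knob','latch_pivot','stud_top','drawer_face'],[.233,.2,.212,.178],'w10')
print(o['eef_pos'],o['tool_rot'],o['joint_pos'][5])
E
```

```text
clock: 20.05
eef_pos: [0.604, -0.0051, 0.3232]
tool_rot: [0.334, 0.942, 0.002, 0.005]
ft_force: [1.8, -0.1, 0.4]
grip_width: -0.0001
grasp_force: 0.0
clock: 20.72
eef_pos: [0.6635, 0.0521, 0.3179]
tool_rot: [0.676, 0.737, 0.001, 0.001]
ft_force: [0.6, -0.2, 0.4]
grip_width: 0.0256
grasp_force: 0.0
pt latch_knob 0.97 [307. 211.] [0.6564 0.0557 0.233 ]
pt latch_pivot 0.71 [305. 211.] [0.6541 0.0448 0.2   ]
pt latch_pivot 0.6 [305. 246.] [0.6569 0.0104 0.2   ]
pt stud_top 0.92 [246. 250.] [0.6047 0.0076 0.212 ]
pt drawer_face 0.95 [249. 273.] [ 0.5998 -0.0354  0.178 ]
[0.66351102 0.0521132  0.31789419] [0.67614549 0.73676667 0.00103075 0.00104401] 1.563471188618643
```

View pics/w10.png

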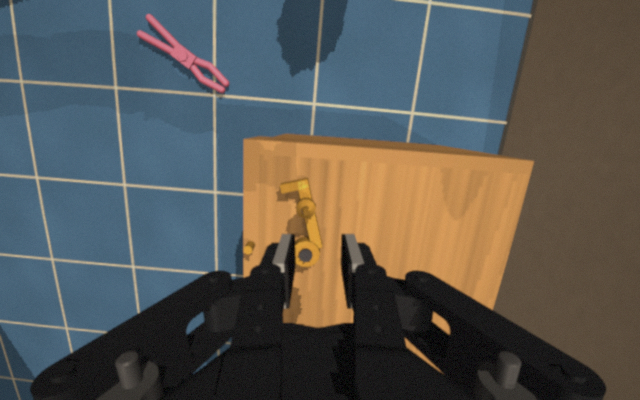

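Knob is at (307,207), between finger lines; boss at (306,255); stud at (247,248) by the closed front. Lower the half-open fingers round the knob.

```bash
python3 -m inch '[-7,3,-30,0,0,0,30, -7,3,-55,0,0,0,30, -7,3,-68,0,0,0,30, -7,3,-74,0,0,0,30, -7,3,-78,0,0,0,30, -7,3,-78,0,0,0,30]'
python3 - <<'E'
from h import *
o=look(['latch_knob','latch_pivot'],[.233,.2],'w11');print(o['ft_force'])
E
```

```text
clock: 21.47
eef_pos: [0.6555, 0.0549, 0.2392]
tool_rot: [0.676, 0.737, -0.0, -0.0]
ft_force: [-0.4, -0.5, -0.1]
grip_width: 0.0261
grasp_force: 0.0
pt latch_knob 0.73 [314. 266.] [0.6555 0.0538 0.233 ]
pt latch_pivot 0.6 [312. 303.] [0.6571 0.0083 0.2   ]
[-0.38965544 -0.48650091 -0.06682966]
```

```bash
python3 -m inch '[-4,0,0,0,0,0.05,30, -8,-1,0,0,0,0.1,30, -12,-2,0,0,0,0.18,30, -15.5,-3,0,0,0,0.26,30, -19,-5,0,0,0,0.35,30, -23,-7,0,0,0,0.44,30, -26,-9,0,0,0,0.52,30, -29.5,-11.5,0,0,0,0.61,30]'
python3 - <<'E'
from h import *
o=look(['latch_knob','latch_pivot'],[.233,.2]);print(o['eef_pos'])
E
```

```text
clock: 22.28
eef_pos: [0.6268, 0.0442, 0.2407]
tool_rot: [0.421, 0.907, 0.001, 0.001]
ft_force: [1.6, 1.5, -0.7]
grip_width: 0.0255
grasp_force: 0.8
pt latch_knob 0.65 [328. 263.] [0.6329 0.048  0.233 ]
pt latch_pivot 0.89 [314. 300.] [0.6566 0.0083 0.2   ]
[0.62678212 0.04421739 0.24072768]
```

```bash
python3 -m inch '[-3,-3,0,0,0,0.09,30, -6,-6,0,0,0,0.17,30, -8.5,-9,0,0,0,0.26,30, -10.5,-12.5,0,0,0,0.35,30, -12.5,-16,0,0,0,0.43,30, -14,-20,0,0,0,0.52,30, -15,-24,0,0,0,0.6,30, -16,-28,0,0,0,0.7,30]'
python3 -m inch '[0,-2,0,0,0,0,30, 0,-4,0,0,0,0,30, 0,-4,0,0,0,0,30]'
python3 - <<'E'
from h import *
o=look(['latch_knob','latch_pivot','stud_top'],[.233,.2,.212],'w12');print(o['eef_pos'])
E
```

```text
clock: 23.1
eef_pos: [0.6104, 0.0159, 0.2403]
tool_rot: [0.086, 0.996, 0.001, 0.001]
ft_force: [-0.2, 1.2, -0.3]
grip_width: 0.0255
grasp_force: 0.7
clock: 23.35
eef_pos: [0.6101, 0.0123, 0.2398]
tool_rot: [0.088, 0.996, 0.001, 0.0]
ft_force: [-1.2, 4.2, 2.4]
grip_width: 0.0257
grasp_force: 1.9
pt latch_knob 0.68 [328. 264.] [0.6138 0.0188 0.233 ]
pt stud_top 0.64 [305. 238.] [0.6064 0.0072 0.212 ]
[0.61011298 0.01228426 0.23981817]
```

Nearly at the stop; push on until the force rises firmly.

```bash
python3 -m inch '[0,-2,0,0,0,0,30, 0,-4,0,0,0,0,30, 0,-4,0,0,0,0,30]'; python3 -m inch '[0,-2,0,0,0,0,30, 0,-3,0,0,0,0,30, 0,-3,0,0,0,0,30]'
```

```text
clock: 23.8
eef_pos: [0.6101, 0.0115, 0.2397]
tool_rot: [0.086, 0.996, 0.004, 0.0]
ft_force: [-0.5, 13.4, 3.3]
grip_width: 0.0253
grasp_force: 6.6
clock: 24.05
eef_pos: [0.6101, 0.0111, 0.2397]
tool_rot: [0.085, 0.996, 0.006, -0.0]
ft_force: [-1.0, 18.7, 3.0]
grip_width: 0.0257
grasp_force: 9.5
```

Firm stop. Unload, lift clear and check.

```bash
python3 -m inch '[0,5,0,0,0,0,30, 0,11,0,0,0,0,30, 0,11,0,0,0,0,30]'
python3 -m inch '[0,0,15,0,0,0,30, 0,0,40,0,0,0,30, 0,0,75,0,0,0,30, -20,0,110,0,0,0,30, -40,0,140,0,0,0,30, -60,0,140,0,0,0,30, -60,0,140,0,0,0,30]'
python3 - <<'E'
from h import *
o=look(['latch_knob','latch_pivot','stud_top','drawer_face'],[.233,.2,.212,.178],'w13')
print(o['eef_pos'])
a=cv2.imread('pics/w13.png');cv2.imwrite('pics/w13c.png',cv2.resize(a[150:400,150:500],None,fx=2,fy=2,interpolation=2))
E
```

```text
clock: 24.3
eef_pos: [0.6099, 0.0156, 0.239]
tool_rot: [0.087, 0.996, -0.001, -0.0]
ft_force: [0.4, 0.4, 0.3]
grip_width: 0.0255
grasp_force: 0.0
clock: 24.88
eef_pos: [0.548, 0.0141, 0.3827]
tool_rot: [0.088, 0.996, -0.001, 0.002]
ft_force: [1.9, 0.2, -0.2]
grip_width: 0.0258
grasp_force: 0.0
pt latch_knob 0.88 [329. 250.] [0.6123 0.0165 0.233 ]
pt latch_knob 0.53 [329. 271.] [0.6377 0.0125 0.233 ]
pt latch_pivot 0.97 [329. 268.] [0.6524 0.0112 0.2   ]
pt stud_top 0.75 [317. 239.] [0.6065 0.0046 0.212 ]
pt drawer_face 0.68 [285. 224.] [ 0.595  -0.0346  0.178 ]
[0.54802815 0.01408713 0.38266276]
```

View pics/w13.png

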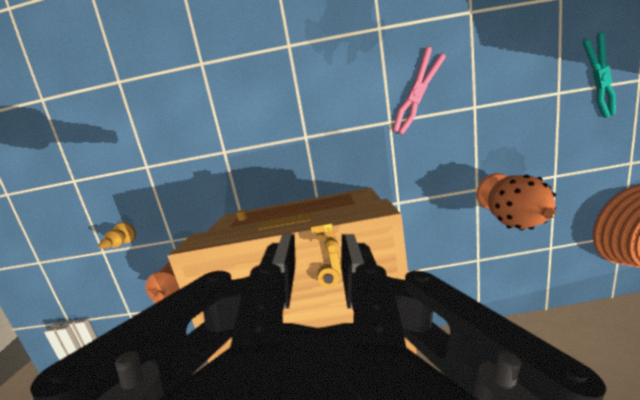

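The latch points to the front with its hook at (320,229), ahead of the stud (317,239). The drawer is shut, and the burner, cup and finial are still standing.

```bash
python3 -c "
from workcell import bot
print(bot.job_done())"
```

```text
the job is handed in; nothing more can be done
None
```

I handed the job in at about 25 s: both tools lie flat in their compartments, the drawer was pushed to a firm stop, and the latch was then swung to its stop with the hook in front of the stud. The burner, cup and finial were left standing; the judge's result was not shown to me.

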